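# Try two bushes on a slanting go/no-go pin and sort them by fit

### The job

Two brass bushes stand on the bench, alike outside, but one has been bored too wide for its shaft: take them one at a time and slide each onto the slanting steel gauge pin, square to it, as far as it will go. A bush that stops at the pin's shoulder is good and is to stand upright in the round metal dish; one that runs on over the shoulder down to the flange at the foot of the pin is scrap and is to stand upright in the square wooden box. Put the first bush away before you try the second, and leave the caliper, string spool, notebook and pencil where they lie.

Things in the scene. Friction and masses are not known exactly. Their poses are not given: they have to be found in the camera images.
- gauge: Fixed stand of the gauge pin: plywood foot 104 x 94 x 12 and on it a dark hardwood wedge, 80 long, 72 wide, 26 high at its front and 82 at its back, whose face slopes down roughly toward the robot's right. Origin: centre of the foot's underside, on the bench; z up, x toward the wedge's high back.
- gauge_pin: Fixed steel pin square to the wedge's face, so leaning 35 degrees from vertical toward the wedge's low front. Origin: on the pin's axis at the wood, 54 above the bench; z up the pin, y level. Along z: flange dia. 52 from 0 to 4; thick part dia. 27.5 from 4 to 30, its top edge (the shoulder) chamfered 2; thin part dia. 20 from 30 to 50; nose tapering to dia. 10 at the tip, 60.
- bush_a: One of two loose brass bushes, alike outside: diameter 40, height 40, standing on end, bored right through; 0.1 to 0.35 kg. One has a 24 bore (good: its lower end stops on the pin's shoulder), the other a 31 bore (too wide: it runs down to the flange); the gauge shows which. Origin: centre of the end that is underneath at the start; z along the bore.
- bush_b: One of two loose brass bushes, alike outside: diameter 40, height 40, standing on end, bored right through; 0.1 to 0.35 kg. One has a 24 bore (good: its lower end stops on the pin's shoulder), the other a 31 bore (too wide: it runs down to the flange); the gauge shows which. Origin: centre of the end that is underneath at the start; z along the bore.
- bush_a_mid (a point): The middle of bush_a: on the bore's axis, 20 from either end.
- bush_b_mid (a point): The middle of bush_b: on the bore's axis, 20 from either end.
- dish: Round plain metal parts dish for good bushes, fixed to the bench: diameter 116 over the rim, 22 high, flat floor of diameter about 90 and 3 above the bench, flared side. Origin: centre of its underside; z up.
- scrap_box: Square open wooden box for scrap, fixed to the bench: 124 x 124 x 36 outside, walls and floor 8 thick. Origin: centre of its underside; z up, x and y along its sides.
- caliper: Vernier caliper, 58 x 200 x 10, lying flat behind the bushes; origin at the centre of its underside, y along the beam. Leave it.
- string_spool: Wooden spool of string, diameter 56, height 50, standing at the right; origin at the centre of its underside. Leave it.
- notebook: Closed notebook, 126 x 82 x 11, lying flat at the left; origin at the centre of its underside. Leave it.
- pencil_green: Pencil stub, 8 x 126 x 14, lying on the notebook; origin at the centre of its underside, y along it. Leave it.
Things that resemble listed ones, but are neither listed nor needed, are in the scene too. Leave any blue or red look-alike of the bush_a alone.

How it is judged (in metres and radians):
On the way, in this order (a step that is already met when the one before it is completed fails the run):
1. one of the bushes is on the gauge pin as far as it will go (the good one to within 5 mm of the shoulder, the wide one to within 5 mm of the flange), square to the pin (((z of bush_a_mid in the frame of gauge_pin between 0.042 and 0.055 m and x of bush_a_mid in the frame of gauge_pin between -0.007 and 0.007 m and y of bush_a_mid in the frame of gauge_pin between -0.007 and 0.007 m and angle between the z axis of bush_a and the z axis of gauge_pin, either way round below 0.2 rad) or (z of bush_b_mid in the frame of gauge_pin between 0.016 and 0.029 m and x of bush_b_mid in the frame of gauge_pin between -0.007 and 0.007 m and y of bush_b_mid in the frame of gauge_pin between -0.007 and 0.007 m and angle between the z axis of bush_b and the z axis of gauge_pin, either way round below 0.2 rad))), for 0.2 s.
2. with the first bush standing in its right place (good: dish, wide: box), the other bush is on the gauge pin as far as it will go ((((z of bush_a_mid in the frame of gauge_pin between 0.042 and 0.055 m and x of bush_a_mid in the frame of gauge_pin between -0.007 and 0.007 m and y of bush_a_mid in the frame of gauge_pin between -0.007 and 0.007 m and angle between the z axis of bush_a and the z axis of gauge_pin, either way round below 0.2 rad) and (x of bush_b_mid in the frame of scrap_box between -0.045 and 0.045 m and y of bush_b_mid in the frame of scrap_box between -0.045 and 0.045 m and z of bush_b_mid in the frame of scrap_box between 0.02 and 0.036 m and angle between the z axis of bush_b and the z axis of scrap_box, either way round below 0.15 rad)) or ((z of bush_b_mid in the frame of gauge_pin between 0.016 and 0.029 m and x of bush_b_mid in the frame of gauge_pin between -0.007 and 0.007 m and y of bush_b_mid in the frame of gauge_pin between -0.007 and 0.007 m and angle between the z axis of bush_b and the z axis of gauge_pin, either way round below 0.2 rad) and (horizontal distance between bush_a_mid and dish below 0.045 m and z of bush_a_mid in the frame of dish between 0.015 and 0.03 m and angle between the z axis of bush_a and the z axis of dish, either way round below 0.15 rad)))), for 0.2 s.
At the end, for the whole second after the job is handed in: The good bush (the one that the shoulder stops) stands upright, within 8 degrees, on the floor of the round dish, and the wide bush (the one that runs down to the flange) stands upright, within 8 degrees, on the floor of the wooden box; both at rest (horizontal distance between bush_a_mid and dish below 0.045 m and z of bush_a_mid in the frame of dish between 0.015 and 0.03 m and angle between the z axis of bush_a and the z axis of dish, either way round below 0.15 rad and x of bush_b_mid in the frame of scrap_box between -0.045 and 0.045 m and y of bush_b_mid in the frame of scrap_box between -0.045 and 0.045 m and z of bush_b_mid in the frame of scrap_box between 0.02 and 0.036 m and angle between the z axis of bush_b and the z axis of scrap_box, either way round below 0.15 rad and linear speed of each of bush_a, bush_b below 0.02 m/s); the robot touches nothing.
It fails at once if the caliper, spool, notebook or pencil is moved by more than 25 mm (distance of any of caliper, string_spool, notebook, pencil_green from where it was at the start of the episode above 0.025 m).
It also fails if it takes over 72 s, if anything falls off the work surface, if the arm or the gripper's body presses on something with over 40 N, if the wrist force passes 120 N, or if a joint passes its speed limit or range.

### The arm

A 6-joint arm with a two-finger parallel gripper is mounted at the origin on the work surface; the furniture and walls round the work are solid. World frame = base frame: x ahead of the robot, y to its left, z up, the work surface at z = 0. Lengths are in mm, angles in rad, forces in N, time in s.
With the tool pointing down it reaches from about 400 to 925 mm from the base axis. Payload 12.5 kg.
Tool frame: the origin (TCP) lies midway between the tips of the shut fingers; the grasp point (between the pads) lies 19 mm behind it; z points along the fingers, y is the line along which they close (so a half turn about z gives the same grasp; the last joint's range is limited). The gripper opens to 95 mm and grips with 3 to 60 N. Pads are 20 mm wide; open, the fingers measure 119 mm over their backs; the gripper's body (75 mm by 180 mm) begins 59 mm behind the grasp point.
Start: joints at [-1.307, 0.491, 1.559, -0, 1.092, -0.106], TCP at [225.917, -582.759, 214.661] pointing down, gripper open.
Joint ranges: [-3.1, 3.1], [-0.84, 2.19], [0.05, 2.79], [-1.13, 4.28], [0.06, 2.93], [-2.69, 2.69]. Speed limits (rad/s): [2.22, 2.22, 2.79, 3.14, 3.14, 3.14].

### API

Orientations are given as [roll, pitch, yaw] about the fixed x, y, z axes, in that order (R = Rz(yaw) Ry(pitch) Rx(roll)).
In Python, from cell import * gives the robot as it stands. The module is installed in compiled form; this text tells all that it offers.
- The arm moves only by the tool arm_command, never from a script. Its arguments are lists of equal length, an entry for each row: "delta_pos": the shift along the world's x, y, z in units of 250 mm (1.0 is 250 mm), a list of three; "delta_rot": the turn, a rotation vector about the world's x, y, z in units of 90 degrees (1.0 is 90 degrees), a list of three; "claw": the closure, from 0 (fully open) to 1 (shut). In form: {"delta_pos": [[tx, ty, tz], ...], "delta_rot": [[wx, wy, wz], ...], "claw": [claw, ...]}. A call has exactly 5 rows; each row is the pose to reach, as a shift and turn from the pose commanded when the call began; what a row does not reach only later rows make up. A row lasts 1/12 s, in which the tool goes at most 41.7 mm and 7.16 degrees, less where a joint would pass 70% of its speed; a pose out of reach is approached as far as the arm can. A call with a number of a shift or a turn outside -1 to 1 is refused whole. A call with a gripper value outside its range is refused whole. The fingers move at their own pace and stop on an object; the grip force is fixed at half the most. Time passes only in rows, so rows that repeat a pose let the fingers close, or fill a call up. It gives the time, the measured TCP pose, the force, the opening and the grip force at its end, in the units of the state.
- state(): the state, without advancing time (a new reading comes with each control period).
- read_camera(name): name is "side" or "top"; returns the picture (384x512x3 uint8, red, green, blue); there is no depth.
- calibration(name): a dict with "camera_matrix" (3x3 intrinsics, pixels), "k1" (the pictures are not rectified: a ray, as slopes to the right and down, at radius r is drawn at 1 + k1 r^2 times it, then the intrinsics apply), "T" (4x4, takes a point from camera to world coordinates). Camera axes: x right, y down, z forward; pixel columns grow to the right and rows downward; lengths in mm; the calibration is good to about 2 mm. A picture is of the moment at which its call begins. calibration takes no time and is no camera call.
- job_done(): hands the job in; it is judged then, once.
The state is a dict: "t": time; "joints": joint angles; "qvel": joint speeds; "tau": joint torques, N m; "eef_pos": TCP position; "tcp_rot": TCP orientation; "ft_force": force on the tool from outside, world axes, zero at the start; "moment": the same for the moment, N m; "opening": opening from 0.0 (shut) to 1.0 (fully open); "grip_force": force on a finger pad.
Only numpy, scipy, OpenCV 4.12 (cv2) and the standard library are available. Lean on these libraries where they do the work, as an engineer would, in place of code of your own. Each camera call takes 0.05 s, during which the arm holds its last target. There are 200 camera calls.

## Working session

There is one attempt and no reset: what is moved stays moved. The work goes in short steps, Python scripts to look and compute and a tool call to move; the robot and the scene stay as the last step left them, time stands still between calls to the robot, and variables do not carry over. Pictures are saved under pics/ and viewed, at most 10 in all, crops included, and the job is handed in when it is done.

Besides the shell and the picture viewer there is one more tool, called after "Emit:" as name(argument=value, ...) on one line, values as JSON. arm_command: Moves the arm, as the interface text tells. Shifts and turns lie within -1 to 1; 1 stands for 250 mm of shift or 90 degrees of turn. Its arguments: {"type":"object","properties":{"delta_pos":{"type":"array"},"delta_rot":{"type":"array"},"claw":{"type":"array"}},"required":["delta_pos","delta_rot","claw"]}

```bash
mkdir -p pics; cat > h.py <<'E'
import numpy as np, cv2
from cell import *
def ray(name,u,v):
    c=calibration(name);K=np.array(c["camera_matrix"],float);T=np.array(c["T"],float)
    d=np.array([(u-K[0,2])/K[0,0],(v-K[1,2])/K[1,1]]);s=d.copy()
    for _ in range(20): s=d/(1+c["k1"]*(s@s))
    w=T[:3,:3]@np.array([s[0],s[1],1]);return T[:3,3],w
def onz(name,u,v,z):
    o,w=ray(name,u,v);return o+w*(z-o[2])/w[2]
def tri(us,ut):
    o,w=ray("side",*us);p,x=ray("top",*ut)
    a=np.linalg.lstsq(np.c_[w,-x],p-o,rcond=None)[0]
    A=o+a[0]*w;B=p+a[1]*x;return (A+B)/2,np.linalg.norm(A-B)
def proj(name,P):
    c=calibration(name);K=np.array(c["camera_matrix"],float);T=np.linalg.inv(np.array(c["T"],float))
    q=T[:3,:3]@np.array(P,float)+T[:3,3];s=q[:2]/q[2];s=s*(1+c["k1"]*(s@s))
    return K[:2,:2]@s+K[:2,2]
def snap(name,f,crop=None,sc=1.5):
    im=read_camera(name)
    if crop: im=im[crop[1]:crop[3],crop[0]:crop[2]]
    cv2.imwrite("pics/"+f,cv2.resize(im[:,:,::-1],None,fx=sc,fy=sc,interpolation=cv2.INTER_CUBIC))
E
python3 - <<'E'
from h import *
snap("side","s0.png");snap("top","t0.png")
for n in("side","top"):c=calibration(n);print(n,np.round(c["T"],3).tolist(),c["k1"],np.round(c["camera_matrix"],1).tolist())
print(state())
E
```

```text
side [[-0.828, -0.307, 0.469, -104.284], [-0.56, 0.482, -0.673, 953.361], [-0.02, -0.82, -0.571, 845.163], [0.0, 0.0, 0.0, 1.0]] -0.0034721052665089088 [[405.1, 0.0, 260.9], [0.0, 405.1, 191.7], [0.0, 0.0, 1.0]]
top [[-0.0, -0.98, 0.197, 173.321], [-1.0, 0.0, 0.0, 4.523], [-0.0, -0.197, -0.98, 1925.037], [0.0, 0.0, 0.0, 1.0]] -0.08633998230534194 [[485.3, 0.0, 250.4], [0.0, 485.3, 195.7], [0.0, 0.0, 1.0]]
{'t': 0.1, 'joints': array([-1.30660764e+00,  4.91480854e-01,  1.55939327e+00, -2.52823061e-05,
        1.09168480e+00, -1.05613743e-01]), 'qvel': array([-0.00032225,  0.00017253, -0.00354098, -0.0003128 ,  0.00093054,
        0.00050455]), 'tau': array([ 1.46608414e-03, -6.13623977e+01, -2.58607346e+01,  6.93923375e-02,
        4.70605516e-02, -6.85111922e-05]), 'eef_pos': array([ 225.8457793 , -582.53859904,  214.12999   ]), 'tcp_rot': array([-3.14062941e+00, -7.95621256e-05,  3.69814059e-01]), 'ft_force': array([ 0.89878773,  0.3251287 , -0.38462428]), 'moment': array([-0.04335665,  0.03742094, -0.03314278]), 'grip_force': 0.0, 'opening': 1.0047964518879535}
```

View pics/s0.png

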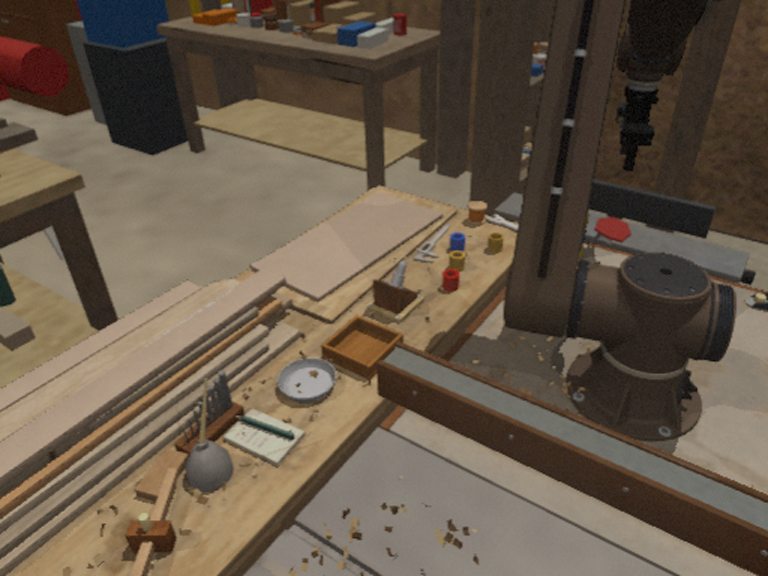

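View pics/t0.png

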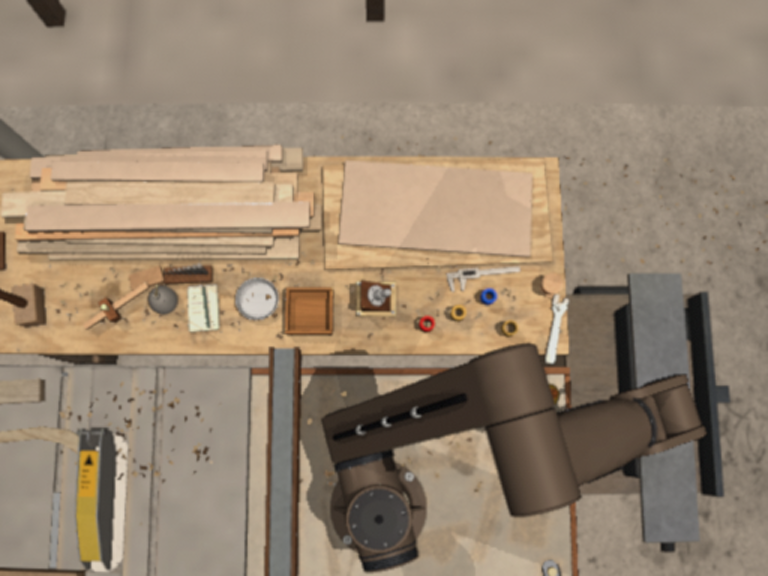

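The top view shows the gauge at (377,295), the brass bushes at (458,312) and (510,327), the dish at (257,298) and the box at (308,311), all in 1.5x pixels. The red and blue bushes are look-alikes. I'll zoom in to measure.

```bash
python3 - <<'E'
from h import *
snap("side","s1.png",(195,130,345,280),4);snap("top","t1.png",(150,175,350,240),4)
E
```

```text
(no output)
```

View pics/s1.png

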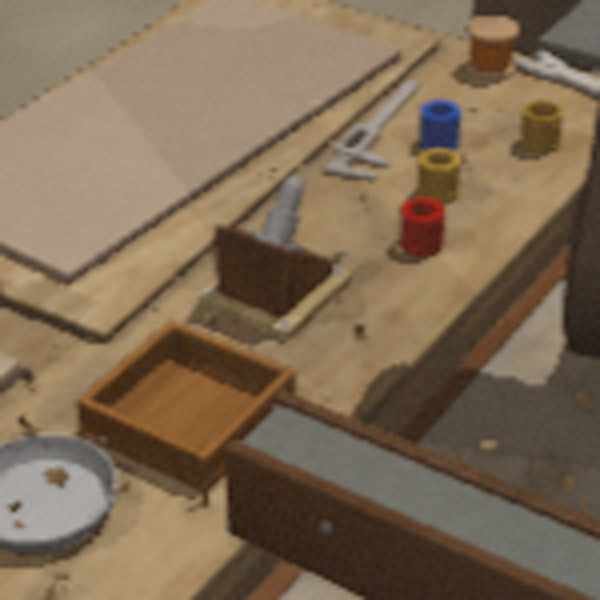

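View pics/t1.png

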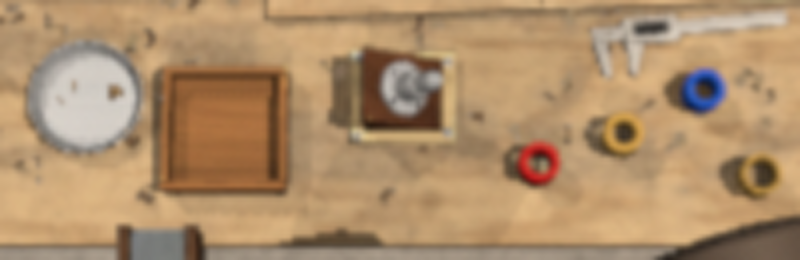

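```bash
cat >> h.py <<'E'
from scipy.optimize import least_squares
S=lambda u,v:((u+.5)/4-.5+195,(v+.5)/4-.5+130)
Tp=lambda u,v:((u+.5)/4-.5+150,(v+.5)/4-.5+175)
def gpt(g,p):
    c,s=np.cos(g[2]),np.sin(g[2]);return [g[0]+c*p[0]-s*p[1],g[1]+s*p[0]+c*p[1],p[2]]
E
cat > fit.py <<'E'
from h import *
print("bush tri",tri(S(440,159),Tp(622,132)),tri(S(543,111),Tp(759,174)))
print("top z40",onz("top",*Tp(622,132),40),onz("top",*Tp(759,174),40));print("side z40",onz("side",*S(440,159),40),onz("side",*S(543,111),40))
print("dish",onz("top",*Tp(84,96),22),"side",onz("side",*S(48,492),22))
bx=[onz("top",*Tp(*q),36) for q in((161,66),(289,68),(287,192),(161,190))];print("box",np.mean(bx,0),np.round(bx,0).tolist())
tip=[-34.4,0,103.1]
print("tip",tri(S(292,180),Tp(437,78)))
obs=[("top",Tp(437,78),tip),("side",S(292,180),tip),("top",Tp(351,52),[52,-47,12]),("top",Tp(458,54),[-52,-47,12]),("top",Tp(454,141),[-52,47,12]),("top",Tp(351,140),[52,47,12]),
 ("side",S(278,326),[52,47,12]),("side",S(349,268),[-52,47,12]),("side",S(218,228),[40,-36,82]),("top",Tp(364,46),[40,-36,82]),("top",Tp(360,126),[40,36,82])]
# x->+y : yaw ~90deg: y axis -> -x
obs=[(n,u,[p[0],-p[1],p[2]]) for n,u,p in obs]
f=lambda g:np.concatenate([proj(n,gpt(g,p))-u for n,u,p in obs])
r=least_squares(f,[600,0,np.pi/2],loss="soft_l1")
print("gauge",r.x,np.degrees(r.x[2]),"\n",np.round(f(r.x).reshape(-1,2),1).tolist())
g=r.x
b=[onz("top",*Tp(622,132),40)[:2],onz("top",*Tp(759,174),40)[:2]]
I={"side":cv2.imread("pics/s1.png"),"top":cv2.imread("pics/t1.png")}
th=np.linspace(0,2*np.pi,25)
def draw(n,P,col):
    o=(195,130) if n=="side" else (150,175)
    q=np.array([(proj(n,p)-o+.5)*4-.5 for p in P]);cv2.polylines(I[n],[np.round(q).astype(int)],False,col,1)
s,c=np.sin(.6109),np.cos(.6109)
pin=lambda z,r:[gpt(g,[-s*z+c*r*np.cos(t),r*np.sin(t),54+c*z+s*r*np.cos(t)]) for t in th]
for n in I:
    for z,rr in((4,26),(30,13.75),(50,10),(60,5)):draw(n,pin(z,rr),(0,255,0))
    for z in(0,12):draw(n,[gpt(g,[x,y,z]) for x,y in((52,47),(52,-47),(-52,-47),(-52,47),(52,47))],(255,0,255))
    draw(n,[gpt(g,p) for p in((40,36,82),(40,-36,82),(-40,-36,26),(-40,36,26),(40,36,82))],(255,255,0))
    for q in b:
        for z in(0,40):draw(n,[[q[0]+20*np.cos(t),q[1]+20*np.sin(t),z] for t in th],(255,0,255))
cv2.imwrite("pics/o.png",np.vstack([I["side"][90:350,150:590][:, :440],cv2.resize(I["top"][30:200,320:],(440,156))]) if 0 else np.vstack([np.pad(I["side"][90:350,:],((0,0),(0,200),(0,0))),I["top"]]))
E
python3 fit.py
```

```text
bush tri (array([ 504.3914375, -212.3787698,   35.2463579]), np.float64(1.2842041647891664)) (array([ 462.62981268, -347.10854208,   34.34989469]), np.float64(0.6907739417339703))
top z40 [ 504.15516216 -211.58817814   40.        ] [ 462.08971446 -345.93930431   40.        ]
side z40 [ 500.18236649 -205.68396942   40.        ] [ 458.34191105 -338.12728384   40.        ]
dish [543.86193121 323.87450977  22.        ] side [530.68883092 328.04770164  22.        ]
box [508.28752577 181.09737845  36.        ] [[572.0, 246.0, 36.0], [570.0, 118.0, 36.0], [445.0, 118.0, 36.0], [447.0, 243.0, 36.0]]
tip (array([548.03608097, -27.74725416,  95.78330465]), np.float64(1.9588025405756309))
gauge [542.41321792   5.00325089   1.59311564] 91.27880263506282 
 [[0.3, 0.6], [1.7, -1.6], [0.1, 23.7], [-0.6, 22.6], [-0.2, -22.1], [-0.3, -21.3], [-19.3, -8.1], [-20.8, -8.1], [17.6, 5.2], [-0.5, 19.3], [0.1, -18.9]]
```

View pics/o.png

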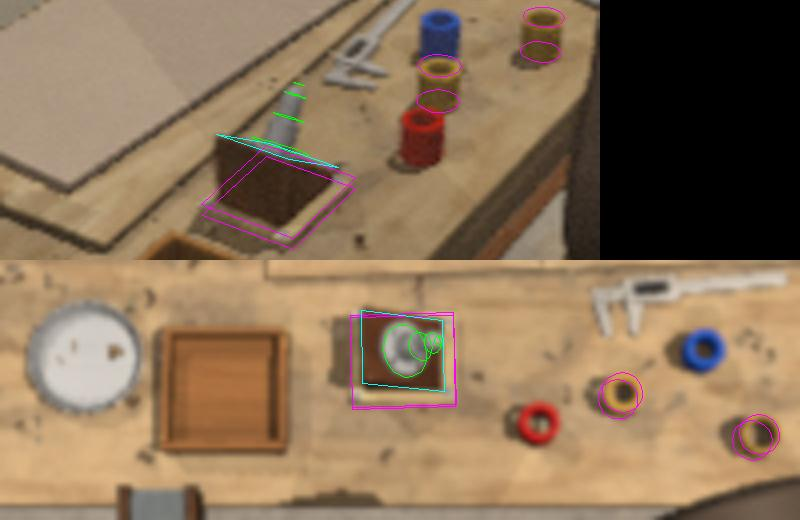

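```bash
sed -i 's/^obs=\[(n,u,\[p\[0\].*$//; s/^r=least.*$/A=obs\nfor k in ("top","side"):\n    obs=[o for o in A if o[0]==k];r=least_squares(f,[540,5,np.pi\/2],loss="soft_l1");print(k,r.x,np.round(f(r.x).reshape(-1,2),1).tolist())\nobs=A;r=least_squares(f,[540,5,np.pi\/2],loss="soft_l1")/' fit.py
python3 fit.py | tail -5
python3 - <<'E'
from h import *
# colour-mask bush centroid in both views vs projected cylinder hull centroid
from scipy.spatial import ConvexHull
th=np.linspace(0,2*np.pi,40)
P=lambda x,y:np.array([[x+20*np.cos(t),y+20*np.sin(t),z] for z in(0,40) for t in th])
for n,crop,f,fn in(("side",(195,130),"s1",0),("top",(150,175),"t1",0)):
    im=cv2.imread(f"pics/{f}.png");hsv=cv2.cvtColor(im,cv2.COLOR_BGR2HSV)
    for b in((503,-209),(460,-343)):
        q=np.array([(proj(n,p)-crop+.5)*4-.5 for p in P(*b)])
        x0,y0=(q.min(0)-14).astype(int);x1,y1=(q.max(0)+14).astype(int)
        h=hsv[y0:y1,x0:x1];m=((h[...,0]>16)&(h[...,0]<30)&(h[...,1]>130)).astype(np.uint8)
        ys,xs=np.nonzero(m);print(n,b,"mask bbox",xs.min()+x0,xs.max()+x0,ys.min()+y0,ys.max()+y0,"proj bbox",q[:,0].min().round(),q[:,0].max().round(),q[:,1].min().round(),q[:,1].max().round())
E
```

```text
tip (array([548.03608097, -27.74725416,  95.78330465]), np.float64(1.9588025405756309))
top [544.6905584    4.48424716   1.55775014] [[0.5, 0.4], [0.3, -0.3], [-0.7, -0.5], [0.1, 0.7], [-0.2, 0.7], [-0.4, 0.1], [0.3, -1.7]]
side [546.18920217  10.80999308   1.55482455] [[0.2, -1.0], [1.1, 1.1], [0.0, 0.5], [-2.5, -1.0]]
gauge [545.551266     5.6412519    1.55857628] 89.29984267991293 
 [[0.2, 0.1], [1.1, -1.6], [-0.0, -0.5], [-1.0, -0.7], [-0.2, 0.5], [-0.4, 0.5], [2.1, 0.4], [0.9, -0.2], [-1.4, -1.6], [-0.7, -0.1], [-0.0, -1.9]]
side (503, -209) mask bbox 417 462 149 202 proj bbox 416.0 460.0 146.0 204.0
side (460, -343) mask bbox 521 563 100 153 proj bbox 520.0 564.0 98.0 154.0
top (503, -209) mask bbox 601 643 112 155 proj bbox 595.0 640.0 113.0 160.0
top (460, -343) mask bbox 736 781 154 197 proj bbox 729.0 776.0 156.0 202.0
```

Emit:
arm_command(delta_pos=[[0.09, 0.12, 0], [0.18, 0.24, 0], [0.27, 0.36, 0], [0.36, 0.48, 0], [0.45, 0.6, 0]], delta_rot=[[0, 0, -0.047], [0, 0, -0.094], [0, 0, -0.141], [0, 0, -0.188], [0, 0, -0.2355]], claw=[0.32, 0.32, 0.32, 0.32, 0.32])

```text
t: 0.62
eef_pos: [339.0, -431.2, 214.6]
tcp_rot: [-3.141, 0.0, -0.004]
ft_force: [0.2, -0.7, 0.1]
opening: 0.714
grip_force: 0.0
```

Emit:
arm_command(delta_pos=[[0.09, 0.12, -0.02], [0.18, 0.24, -0.08], [0.27, 0.36, -0.14], [0.36, 0.48, -0.2], [0.45, 0.6, -0.26]], delta_rot=[[0, 0, 0], [0, 0, 0], [0, 0, 0], [0, 0, 0], [0, 0, 0]], claw=[0.32, 0.32, 0.32, 0.32, 0.32])

```text
t: 1.03
eef_pos: [451.7, -281.2, 149.1]
tcp_rot: [3.141, -0.0, -0.0]
ft_force: [1.3, -0.5, 0.9]
opening: 0.683
grip_force: 0.0
```

Emit:
arm_command(delta_pos=[[0.07, 0.09, -0.04], [0.14, 0.18, -0.1], [0.21, 0.28, -0.15], [0.21, 0.28, -0.2], [0.21, 0.28, -0.2]], delta_rot=[[0, 0, 0], [0, 0, 0], [0, 0, 0], [0, 0, 0], [0, 0, 0]], claw=[0.32, 0.32, 0.32, 0.32, 0.32])

```text
t: 1.45
eef_pos: [503.2, -211.0, 97.6]
tcp_rot: [-3.14, 0.003, 0.002]
ft_force: [-0.2, 0.5, 0.1]
opening: 0.681
grip_force: 0.0
```

```bash
python3 - <<'E'
from h import *
snap("side","s2.png",(265,90,345,190),6);print(state()["eef_pos"])
E
```

```text
[ 503.14167872 -212.02197031   98.74972758]
```

View pics/s2.png

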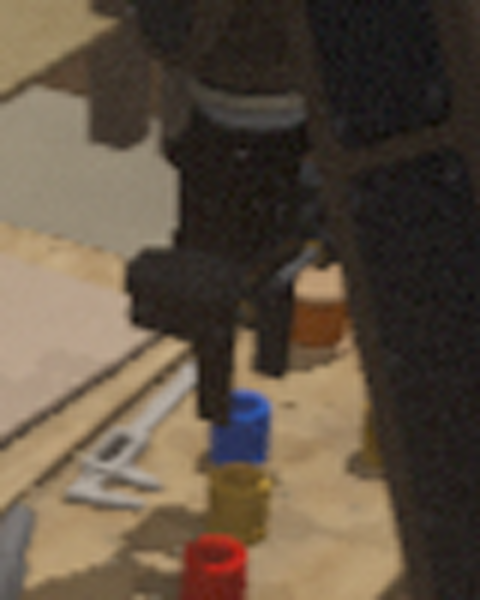

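The side view shows the open fingers above brass bush 1, at (240,500). They straddle it along world y and clear the red and blue bushes. Descending.

Emit:
arm_command(delta_pos=[[0, 0, -0.09], [0, 0, -0.18], [0, 0, -0.26], [0, 0, -0.32], [0, 0, -0.344]], delta_rot=[[0, 0, 0], [0, 0, 0], [0, 0, 0], [0, 0, 0], [0, 0, 0]], claw=[0.32, 0.32, 0.32, 0.32, 0.32])

```text
t: 1.92
eef_pos: [502.7, -213.5, 12.7]
tcp_rot: [-3.141, 0.001, -0.002]
ft_force: [-0.5, 0.1, 0.2]
opening: 0.679
grip_force: 0.0
```

Emit:
arm_command(delta_pos=[[0, 0, 0], [0, 0, 0], [0, 0, 0], [0, 0, 0], [0, 0, 0]], delta_rot=[[0, 0, 0], [0, 0, 0], [0, 0, 0], [0, 0, 0], [0, 0, 0]], claw=[0.45, 0.55, 0.7, 0.7, 0.7])

```text
t: 2.33
eef_pos: [503.8, -213.0, 14.7]
tcp_rot: [3.141, -0.001, -0.0]
ft_force: [-1.7, -0.1, 5.4]
opening: 0.417
grip_force: 30.0
```

Emit:
arm_command(delta_pos=[[0, 0, 0], [0, 0, 0], [0, 0, 0], [0, 0, 0], [0, 0, 0]], delta_rot=[[0, 0, 0], [0, 0, 0], [0, 0, 0], [0, 0, 0], [0, 0, 0]], claw=[0.32, 0.32, 0.32, 0.32, 0.32])

```text
t: 2.75
eef_pos: [503.4, -212.7, 13.6]
tcp_rot: [-3.142, 0.0, -0.0]
ft_force: [0.2, -0.3, -0.3]
opening: 0.667
grip_force: 0.0
```

Emit:
arm_command(delta_pos=[[0, 0, 0], [0, 0, 0], [0, 0, 0], [0, 0, 0], [0, 0, 0]], delta_rot=[[0, 0, 0.07], [0, 0, 0.14], [0, 0, 0.21], [0, 0, 0.28], [0, 0, 0.35]], claw=[0.32, 0.32, 0.32, 0.32, 0.32])

```text
t: 3.17
eef_pos: [503.4, -212.7, 13.6]
tcp_rot: [-3.141, 0.0, 0.555]
ft_force: [0.2, 0.2, 0.2]
opening: 0.678
grip_force: 0.0
```

Emit:
arm_command(delta_pos=[[0, 0, 0], [0, 0, 0], [0, 0, 0], [0, 0, 0], [0, 0, 0]], delta_rot=[[0, 0, 0.07], [0, 0, 0.14], [0, 0, 0.21], [0, 0, 0.28], [0, 0, 0.35]], claw=[0.32, 0.32, 0.32, 0.32, 0.32])

```text
t: 3.58
eef_pos: [503.4, -212.7, 13.5]
tcp_rot: [-3.141, -0.0, 1.105]
ft_force: [0.2, 0.5, -0.1]
opening: 0.68
grip_force: 0.0
```

Emit:
arm_command(delta_pos=[[0, 0, 0], [0, 0, 0], [0, 0, 0], [0, 0, 0], [0, 0, 0]], delta_rot=[[0, 0, 0.07], [0, 0, 0.14], [0, 0, 0.21], [0, 0, 0.28], [0, 0, 0.3]], claw=[0.32, 0.32, 0.32, 0.32, 0.32])

```text
t: 4.0
eef_pos: [503.4, -212.7, 13.6]
tcp_rot: [-3.141, -0.0, 1.577]
ft_force: [-0.3, 0.1, -0.1]
opening: 0.681
grip_force: 0.0
```

Emit:
arm_command(delta_pos=[[0, 0, 0], [0, 0, 0], [0, 0, 0], [0, 0, 0], [0, 0, 0]], delta_rot=[[0, 0, 0], [0, 0, 0], [0, 0, 0], [0, 0, 0], [0, 0, 0]], claw=[0.45, 0.55, 0.7, 0.7, 0.7])

```text
t: 4.42
eef_pos: [503.4, -212.7, 13.6]
tcp_rot: [3.142, -0.0, 1.57]
ft_force: [-0.2, -0.4, -0.1]
opening: 0.418
grip_force: 30.0
```

```bash
cat > bb.py <<'E'
from h import *
import sys
def bb(n,b,z0=0,e=4):
    th=np.linspace(0,6.3,40)
    q=np.array([proj(n,[b[0]+20*np.cos(t),b[1]+20*np.sin(t),z]) for z in(z0,z0+40) for t in th])
    im=cv2.resize(read_camera(n),None,fx=4,fy=4,interpolation=cv2.INTER_CUBIC);q=(q+.5)*4-.5
    x0,y0=(q.min(0)-4*e).astype(int);x1,y1=(q.max(0)+4*e).astype(int)
    h=cv2.cvtColor(im[y0:y1,x0:x1],cv2.COLOR_RGB2HSV);m=(h[...,0]>16)&(h[...,0]<30)&(h[...,1]>130)
    ys,xs=np.nonzero(m);print(n,(xs.min()+x0,xs.max()+x0,ys.min()+y0,ys.max()+y0),"proj",*q.min(0).round(),*q.max(0).round())
E
python3 - <<'E'
from bb import *
bb("side",(503.5,-212.5));bb("top",(503.5,-212.5));print(state())
E
```

```text
side (np.int64(1195), np.int64(1249), np.int64(647), np.int64(721)) proj 1198.0 664.0 1242.0 722.0Traceback (most recent call last):
  File "<stdin>", line 2, in <module>
  File "bb.py", line 9, in bb
    ys,xs=np.nonzero(m);print(n,(xs.min()+x0,xs.max()+x0,ys.min()+y0,ys.max()+y0),"proj",*q.min(0).round(),*q.max(0).round())
                                 ~~~~~~^^
    return umr_minimum(a, axis, None, out, keepdims, initial, where)
ValueError: zero-size array to reduction operation minimum which has no identity
```

```bash
python3 - <<'E'
from h import *
for y in(32.3,44.3,-32.3,-44.3):
    print(y,[(((proj("side",[503.2+dx,-211.8+y,98.5])-(265,90)+.5)*6-.5).round(0)).tolist() for dx in(-10,10)])
E
```

```text
32.3 [[233.0, 419.0], [205.0, 410.0]]
44.3 [[224.0, 427.0], [195.0, 418.0]]
-32.3 [[284.0, 374.0], [256.0, 366.0]]
-44.3 [[293.0, 366.0], [265.0, 358.0]]
```

Emit:
arm_command(delta_pos=[[0, 0, 0.12], [0, 0, 0.25], [0, 0.1, 0.4], [0.02, 0.2, 0.5], [0.04, 0.3, 0.6]], delta_rot=[[0, 0, 0], [0, 0, 0], [0.07, 0, 0], [0.14, 0, 0], [0.21, 0, 0]], claw=[0.7, 0.7, 0.7, 0.7, 0.7])

```text
t: 4.93
eef_pos: [513.9, -136.4, 166.5]
tcp_rot: [3.138, -0.335, 1.573]
ft_force: [1.0, -1.4, -3.1]
opening: 0.417
grip_force: 30.0
```

Emit:
arm_command(delta_pos=[[0.03, 0.09, 0], [0.06, 0.19, 0], [0.09, 0.28, -0.05], [0.122, 0.374, -0.1], [0.122, 0.374, -0.148]], delta_rot=[[0.06, 0, 0], [0.12, 0, 0], [0.179, 0, 0], [0.179, 0, 0], [0.179, 0, 0]], claw=[0.7, 0.7, 0.7, 0.7, 0.7])

```text
t: 5.35
eef_pos: [544.1, -41.9, 125.5]
tcp_rot: [-3.14, -0.612, 1.57]
ft_force: [-0.6, -0.1, -1.2]
opening: 0.417
grip_force: 30.0
```

```bash
python3 - <<'E'
from h import *
a=cv2.resize(read_camera("side")[130:230,235:305],None,fx=6,fy=6,interpolation=cv2.INTER_CUBIC)
b=cv2.resize(read_camera("top")[165:225,220:280],None,fx=6,fy=6,interpolation=cv2.INTER_CUBIC)
s=state();print(s["eef_pos"],s["tcp_rot"])
from scipy.spatial.transform import Rotation as R
M=R.from_euler("xyz",s["tcp_rot"]).as_matrix();print(M[:,2])
c=s["eef_pos"];th=np.linspace(0,6.3,30)
for k in(13.6,-26.4):
    P=[c+M[:,2]*k+20*np.cos(t)*M[:,0]+20*np.sin(t)*M[:,1] for t in th]
    for im,n,o in((a,"side",(235,130)),(b,"top",(220,165))):
        cv2.polylines(im,[np.array([(proj(n,p)-o+.5)*6-.5 for p in P]).round().astype(int)],False,(255,0,255),1)
b=np.pad(b,((0,240),(0,0),(0,0)))
cv2.imwrite("pics/h1.png",np.hstack([a,b])[:600,:780,::-1])
E
```

```text
[543.12424339 -43.65040146 124.93428173] [-3.13785784 -0.61163138  1.5698302 ]
[-0.00318005  0.57420319 -0.81870666]
```

View pics/h1.png

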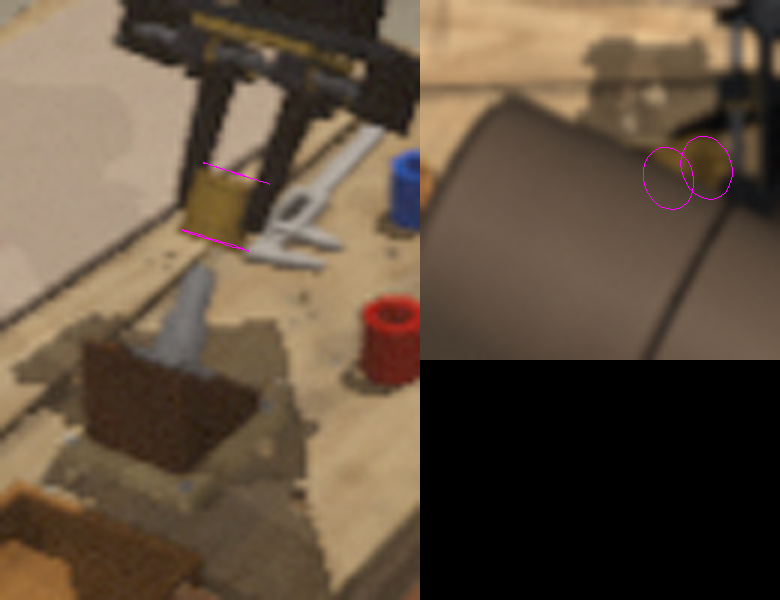

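The side crop shows the held bush at (220,208) in line with the pin axis: tip at (205,265), base at (175,365). I'll advance along the pin axis and watch the force.

Emit:
arm_command(delta_pos=[[0, 0.011, -0.016], [0, 0.023, -0.033], [0, 0.034, -0.049], [0, 0.046, -0.066], [0, 0.057, -0.082]], delta_rot=[[0, 0, 0], [0, 0, 0], [0, 0, 0], [0, 0, 0], [0, 0, 0]], claw=[0.7, 0.7, 0.7, 0.7, 0.7])

```text
t: 5.87
eef_pos: [543.9, -30.0, 106.1]
tcp_rot: [3.141, -0.611, 1.571]
ft_force: [0.2, 0.7, -1.4]
opening: 0.415
grip_force: 30.0
```

Emit:
arm_command(delta_pos=[[0, 0.006, -0.008], [0, 0.011, -0.016], [0, 0.017, -0.024], [0, 0.022, -0.031], [0, 0.028, -0.039]], delta_rot=[[0, 0, 0], [0, 0, 0], [0, 0, 0], [0, 0, 0], [0, 0, 0]], claw=[0.7, 0.7, 0.7, 0.7, 0.7])

```text
t: 6.28
eef_pos: [544.0, -23.0, 96.3]
tcp_rot: [3.141, -0.611, 1.571]
ft_force: [0.7, -0.3, -1.5]
opening: 0.416
grip_force: 30.0
```

Emit:
arm_command(delta_pos=[[0, 0.004, -0.006], [0, 0.008, -0.012], [0, 0.013, -0.018], [0, 0.017, -0.024], [0, 0.021, -0.03]], delta_rot=[[0, 0, 0], [0, 0, 0], [0, 0, 0], [0, 0, 0], [0, 0, 0]], claw=[0.7, 0.7, 0.7, 0.7, 0.7])

```text
t: 6.7
eef_pos: [544.1, -18.1, 89.2]
tcp_rot: [3.141, -0.611, 1.571]
ft_force: [-5.9, -14.2, 19.3]
opening: 0.418
grip_force: 30.0
```

Emit:
arm_command(delta_pos=[[0, -0.007, 0.01], [-0.004, -0.007, 0.01], [-0.008, -0.007, 0.01], [-0.012, -0.007, 0.01], [-0.016, -0.007, 0.01]], delta_rot=[[0, 0, 0], [0, 0, 0], [0, 0, 0], [0, 0, 0], [0, 0, 0]], claw=[0.7, 0.7, 0.7, 0.7, 0.7])

```text
t: 7.12
eef_pos: [541.2, -19.6, 91.5]
tcp_rot: [3.139, -0.61, 1.57]
ft_force: [11.1, 4.4, -5.7]
opening: 0.417
grip_force: 30.0
```

Emit:
arm_command(delta_pos=[[0.006, 0, 0], [0.012, 0, 0], [0.016, 0, 0], [0.02, 0, 0], [0.024, 0, 0]], delta_rot=[[0, 0, 0], [0, 0, 0], [0, 0, 0], [0, 0, 0], [0, 0, 0]], claw=[0.7, 0.7, 0.7, 0.7, 0.7])

```text
t: 7.53
eef_pos: [545.6, -19.4, 91.3]
tcp_rot: [-3.141, -0.611, 1.571]
ft_force: [-5.8, -2.1, -2.0]
opening: 0.414
grip_force: 30.0
```

Emit:
arm_command(delta_pos=[[-0.005, 0, 0], [-0.0104, 0, 0], [-0.0104, 0.004, -0.006], [-0.0104, 0.006, -0.009], [-0.0104, 0.007, -0.0105]], delta_rot=[[0, 0, 0], [0, 0, 0], [0, 0, 0], [0, 0, 0], [0, 0, 0]], claw=[0.7, 0.7, 0.7, 0.7, 0.7])

```text
t: 7.95
eef_pos: [543.4, -18.2, 89.3]
tcp_rot: [3.141, -0.611, 1.571]
ft_force: [-4.1, -8.7, 10.3]
opening: 0.413
grip_force: 30.0
```

Emit:
arm_command(delta_pos=[[0, 0, 0], [0, 0, 0], [0, 0, 0], [0, 0, 0], [0, 0, 0]], delta_rot=[[0, 0, 0], [0, 0, 0], [0, 0, 0], [0, 0, 0], [0, 0, 0]], claw=[0.5, 0.5, 0.5, 0.5, 0.5])

```text
t: 8.37
eef_pos: [543.3, -17.6, 88.7]
tcp_rot: [-3.142, -0.611, 1.571]
ft_force: [0.1, 0.4, -0.4]
opening: 0.496
grip_force: 0.0
```

```bash
python3 - <<'E'
from h import *
snap("side","g1.png",(235,130,315,220),6)
E
```

```text
(no output)
```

View pics/g1.png

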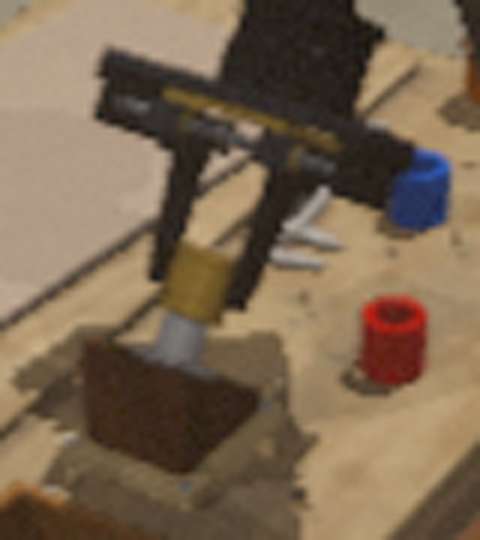

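The bush rests square on the shoulder (side crop around (198,285)), with the thick part of the pin visible below it. It is the good one, so it goes in the dish.

Emit:
arm_command(delta_pos=[[0, 0, 0], [0, 0, 0], [0, 0, 0], [0, 0, 0], [0, -0.01, 0.015]], delta_rot=[[0, 0, 0], [0, 0, 0], [0, 0, 0], [0, 0, 0], [0, 0, 0]], claw=[0.6, 0.7, 0.7, 0.7, 0.7])

```text
t: 8.83
eef_pos: [542.9, -20.0, 92.1]
tcp_rot: [-3.14, -0.611, 1.57]
ft_force: [-0.6, -0.4, -2.3]
opening: 0.416
grip_force: 30.0
```

Emit:
arm_command(delta_pos=[[0, -0.03, 0.043], [0, -0.07, 0.1], [0, -0.11, 0.157], [0, -0.13, 0.27], [0, -0.13, 0.4]], delta_rot=[[0, 0, 0], [0, 0, 0], [0, 0, 0], [0, 0, 0], [0, 0, 0]], claw=[0.7, 0.7, 0.7, 0.7, 0.7])

```text
t: 9.25
eef_pos: [542.8, -53.8, 192.6]
tcp_rot: [-3.138, -0.611, 1.568]
ft_force: [0.7, -0.1, -2.1]
opening: 0.415
grip_force: 30.0
```

Emit:
arm_command(delta_pos=[[0, 0.12, 0], [0, 0.26, 0], [0, 0.4, 0], [0, 0.55, 0], [0, 0.7, 0]], delta_rot=[[-0.07, 0, 0], [-0.14, 0, 0], [-0.21, 0, 0], [-0.28, 0, 0], [-0.35, 0, 0]], claw=[0.7, 0.7, 0.7, 0.7, 0.7])

```text
t: 9.67
eef_pos: [543.3, 118.9, 193.6]
tcp_rot: [3.139, -0.07, 1.57]
ft_force: [1.0, 0.9, -2.4]
opening: 0.413
grip_force: 30.0
```

Emit:
arm_command(delta_pos=[[0, 0.15, 0], [0, 0.3, 0], [0, 0.45, 0], [0, 0.6, 0], [0, 0.7, 0]], delta_rot=[[-0.039, 0, 0], [-0.039, 0, 0], [-0.039, 0, 0], [-0.039, 0, 0], [-0.039, 0, 0]], claw=[0.7, 0.7, 0.7, 0.7, 0.7])

```text
t: 10.08
eef_pos: [542.5, 295.5, 192.4]
tcp_rot: [-3.139, -0.014, 1.572]
ft_force: [0.7, -0.8, -2.3]
opening: 0.414
grip_force: 30.0
```

Emit:
arm_command(delta_pos=[[0, 0.12, -0.08], [0, 0.12, -0.22], [0, 0.12, -0.36], [0, 0.12, -0.5], [0, 0.12, -0.6]], delta_rot=[[0, 0, 0], [0, 0, 0], [0, 0, 0], [0, 0, 0], [0, 0, 0]], claw=[0.7, 0.7, 0.7, 0.7, 0.7])

```text
t: 10.5
eef_pos: [542.1, 322.1, 39.5]
tcp_rot: [-3.137, -0.012, 1.571]
ft_force: [0.4, -1.1, -1.9]
opening: 0.411
grip_force: 30.0
```

Emit:
arm_command(delta_pos=[[0, 0, -0.02], [0, 0, -0.04], [0, 0, -0.06], [0, 0, -0.08], [0, 0, -0.096]], delta_rot=[[0, 0, 0], [0, 0, 0], [0, 0, 0], [0, 0, 0], [0, 0, 0]], claw=[0.7, 0.7, 0.7, 0.7, 0.7])

```text
t: 10.92
eef_pos: [543.9, 322.7, 19.3]
tcp_rot: [-3.141, -0.014, 1.571]
ft_force: [-0.5, -1.0, -2.3]
opening: 0.415
grip_force: 30.0
```

Emit:
arm_command(delta_pos=[[0, 0, -0.004], [0, 0, -0.008], [0, 0, -0.012], [0, 0, -0.012], [0, 0, -0.012]], delta_rot=[[-0.009, 0, 0], [-0.009, 0, 0], [-0.009, 0, 0], [-0.009, 0, 0], [-0.009, 0, 0]], claw=[0.7, 0.7, 0.7, 0.7, 0.7])

```text
t: 11.33
eef_pos: [543.5, 322.9, 16.5]
tcp_rot: [-3.141, 0.0, 1.571]
ft_force: [-1.9, -0.7, 5.7]
opening: 0.414
grip_force: 30.0
```

Emit:
arm_command(delta_pos=[[0, 0, 0], [0, 0, 0], [0, 0, 0], [0, 0, 0.06], [0, 0, 0.2]], delta_rot=[[0, 0, 0], [0, 0, 0], [0, 0, 0], [0, 0, 0], [0, 0, 0]], claw=[0.45, 0.45, 0.45, 0.45, 0.45])

```text
t: 11.75
eef_pos: [541.5, 321.6, 62.2]
tcp_rot: [-3.133, 0.004, 1.571]
ft_force: [-0.5, -0.6, -0.8]
opening: 0.545
grip_force: 0.0
```

Emit:
arm_command(delta_pos=[[0, 0, 0.14], [0, 0, 0.28], [0, 0, 0.4], [0, -0.12, 0.46], [0, -0.26, 0.46]], delta_rot=[[0, 0, 0], [0, 0, 0], [0, 0, 0], [0, 0, 0], [0, 0, 0]], claw=[0.32, 0.32, 0.32, 0.32, 0.32])

```text
t: 12.17
eef_pos: [544.3, 258.6, 184.1]
tcp_rot: [3.137, -0.002, 1.574]
ft_force: [1.3, -1.4, 0.4]
opening: 0.677
grip_force: 0.0
```

Emit:
arm_command(delta_pos=[[0, -0.15, 0], [0, -0.3, 0], [0, -0.45, 0], [0, -0.6, 0], [0, -0.75, 0]], delta_rot=[[0, 0, 0], [0, 0, 0], [0, 0, 0], [0, 0, 0], [0, 0, 0]], claw=[0.32, 0.32, 0.32, 0.32, 0.32])

```text
t: 12.58
eef_pos: [543.0, 68.3, 180.5]
tcp_rot: [-3.14, 0.001, 1.571]
ft_force: [0.1, 0.9, -0.9]
opening: 0.682
grip_force: 0.0
```

```bash
python3 - <<'E'
from bb import *
for n in("side","top"):
    try: bb(n,(543.5,322.9),3,2.5)
    except Exception as e: print(n,e)
    try: bb(n,(462,-345),0,3.5)
    except Exception as e: print(n,e)
print(state()["eef_pos"],state()["joints"])
a=cv2.resize(read_camera("side")[215:285,165:245],None,fx=4,fy=4,interpolation=cv2.INTER_CUBIC)
b=cv2.resize(read_camera("top")[165:235,130:210],None,fx=4,fy=4,interpolation=cv2.INTER_CUBIC)
cv2.imwrite("pics/d1.png",np.hstack([a,b])[:,:,::-1])
E
```

```text
side (np.int64(790), np.int64(846), np.int64(966), np.int64(1038)) proj 789.0 962.0 849.0 1039.0
side (np.int64(1301), np.int64(1342), np.int64(621), np.int64(673)) proj 1299.0 617.0 1343.0 672.0
top (np.int64(666), np.int64(707), np.int64(774), np.int64(813)) proj 661.0 773.0 708.0 819.0
top (np.int64(1336), np.int64(1381), np.int64(854), np.int64(897)) proj 1331.0 854.0 1378.0 900.0
[543.37167372  69.12379141 180.5049699 ] [ 6.22626985e-03  4.21542484e-01  1.78840759e+00 -7.35565511e-04
  9.33362613e-01  9.07125765e-03]
```

View pics/d1.png

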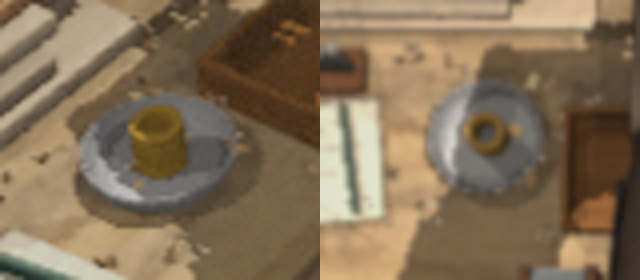

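The first bush stands upright near the middle of the dish: (160,140) in the side half, (487,132) in the top half. Next is bush 2, corrected for camera bias to about (461.5,-346.5).

Emit:
arm_command(delta_pos=[[-0.02, -0.12, 0], [-0.04, -0.24, 0], [-0.06, -0.36, 0], [-0.08, -0.48, 0], [-0.1, -0.6, 0]], delta_rot=[[0, 0, -0.07], [0, 0, -0.14], [0, 0, -0.21], [0, 0, -0.28], [0, 0, -0.35]], claw=[0.32, 0.32, 0.32, 0.32, 0.32])

```text
t: 13.3
eef_pos: [518.2, -79.9, 180.4]
tcp_rot: [-3.14, 0.001, 1.018]
ft_force: [0.5, -0.3, -0.2]
opening: 0.683
grip_force: 0.0
```

Emit:
arm_command(delta_pos=[[-0.03, -0.14, -0.02], [-0.06, -0.28, -0.04], [-0.09, -0.42, -0.06], [-0.11, -0.56, -0.08], [-0.13, -0.7, -0.1]], delta_rot=[[0, 0, -0.07], [0, 0, -0.14], [0, 0, -0.21], [0, 0, -0.28], [0, 0, -0.35]], claw=[0.32, 0.32, 0.32, 0.32, 0.32])

```text
t: 13.72
eef_pos: [486.0, -255.4, 155.2]
tcp_rot: [-3.14, 0.001, 0.468]
ft_force: [0.5, -0.3, 0.8]
opening: 0.682
grip_force: 0.0
```

Emit:
arm_command(delta_pos=[[-0.03, -0.1, -0.05], [-0.06, -0.2, -0.1], [-0.08, -0.3, -0.15], [-0.097, -0.362, -0.2], [-0.097, -0.362, -0.22]], delta_rot=[[0, 0, -0.07], [0, 0, -0.14], [0, 0, -0.21], [0, 0, -0.28], [0, 0, -0.3]], claw=[0.32, 0.32, 0.32, 0.32, 0.32])

```text
t: 14.13
eef_pos: [461.4, -346.9, 98.6]
tcp_rot: [-3.139, 0.002, -0.007]
ft_force: [0.1, 1.0, -0.2]
opening: 0.681
grip_force: 0.0
```

Emit:
arm_command(delta_pos=[[0, 0, 0], [0, 0, 0], [0, 0, 0], [0, 0, 0], [0, 0, 0]], delta_rot=[[0, 0, 0], [0, 0, 0], [0, 0, 0], [0, 0, 0], [0, 0, 0]], claw=[0.32, 0.32, 0.32, 0.32, 0.32])

```text
t: 14.55
eef_pos: [462.0, -345.0, 100.9]
tcp_rot: [-3.14, 0.0, 0.002]
ft_force: [-0.4, -0.1, 0.3]
opening: 0.679
grip_force: 0.0
```

Emit:
arm_command(delta_pos=[[0, 0, -0.09], [0, 0, -0.18], [0, 0, -0.26], [0, 0, -0.32], [0, 0, -0.347]], delta_rot=[[0, 0, 0], [0, 0, 0], [0, 0, 0], [0, 0, 0], [0, 0, 0]], claw=[0.32, 0.32, 0.32, 0.32, 0.32])

```text
t: 14.97
eef_pos: [461.2, -344.8, 12.1]
tcp_rot: [-3.138, 0.002, 0.001]
ft_force: [0.7, 0.3, -0.1]
opening: 0.683
grip_force: 0.0
```

Emit:
arm_command(delta_pos=[[0, 0, 0], [0, 0, 0], [0, 0, 0], [0, 0, 0], [0, 0, 0]], delta_rot=[[0, 0, 0], [0, 0, 0], [0, 0, 0], [0, 0, 0], [0, 0, 0]], claw=[0.45, 0.55, 0.7, 0.7, 0.7])

```text
t: 15.38
eef_pos: [461.9, -345.9, 14.6]
tcp_rot: [-3.141, -0.001, -0.0]
ft_force: [-0.5, -0.4, 4.7]
opening: 0.415
grip_force: 30.0
```

Emit:
arm_command(delta_pos=[[0, 0, 0], [0, 0, 0], [0, 0, 0], [0, 0, 0], [0, 0, 0]], delta_rot=[[0, 0, 0], [0, 0, 0], [0, 0, 0], [0, 0, 0.07], [0, 0, 0.14]], claw=[0.32, 0.32, 0.32, 0.32, 0.32])

```text
t: 15.8
eef_pos: [461.4, -345.5, 13.6]
tcp_rot: [-3.139, 0.001, 0.224]
ft_force: [-0.6, -1.0, -0.7]
opening: 0.666
grip_force: 0.0
```

Emit:
arm_command(delta_pos=[[0, 0, 0], [0, 0, 0], [0, 0, 0], [0, 0, 0], [0, 0, 0]], delta_rot=[[0, 0, 0.07], [0, 0, 0.14], [0, 0, 0.21], [0, 0, 0.28], [0, 0, 0.35]], claw=[0.32, 0.32, 0.32, 0.32, 0.32])

```text
t: 16.22
eef_pos: [461.4, -345.4, 13.5]
tcp_rot: [-3.139, 0.001, 0.775]
ft_force: [-0.4, -0.3, 1.3]
opening: 0.679
grip_force: 0.0
```

Emit:
arm_command(delta_pos=[[0, 0, 0], [0, 0, 0], [0, 0, 0], [0, 0, 0], [0, 0, 0]], delta_rot=[[0, 0, 0.07], [0, 0, 0.14], [0, 0, 0.21], [0, 0, 0.28], [0, 0, 0.35]], claw=[0.32, 0.32, 0.32, 0.32, 0.32])

```text
t: 16.63
eef_pos: [461.5, -345.5, 13.5]
tcp_rot: [-3.139, 0.001, 1.325]
ft_force: [-0.3, 0.5, 0.4]
opening: 0.679
grip_force: 0.0
```

Emit:
arm_command(delta_pos=[[0, 0, 0], [0, 0, 0], [0, 0, 0], [0, 0, 0], [0, 0, 0]], delta_rot=[[0, 0, 0.07], [0, 0, 0.14], [0, 0, 0.16], [0, 0, 0.16], [0, 0, 0.16]], claw=[0.32, 0.32, 0.32, 0.5, 0.6])

```text
t: 17.05
eef_pos: [461.4, -345.5, 13.5]
tcp_rot: [-3.139, 0.001, 1.569]
ft_force: [-0.6, 0.0, -0.1]
opening: 0.592
grip_force: 0.0
```

Emit:
arm_command(delta_pos=[[0, 0, 0], [0, 0, 0], [0, 0, 0], [0, 0, 0], [0, 0, 0]], delta_rot=[[0, 0, 0], [0, 0, 0], [0, 0, 0], [0, 0, 0], [0, 0, 0]], claw=[0.7, 0.7, 0.7, 0.7, 0.7])

```text
t: 17.47
eef_pos: [461.5, -345.5, 13.6]
tcp_rot: [-3.14, 0.001, 1.57]
ft_force: [-0.5, 0.5, -0.3]
opening: 0.417
grip_force: 30.0
```

Emit:
arm_command(delta_pos=[[0, 0, 0.1], [0, 0, 0.24], [0, 0, 0.38], [0, 0.05, 0.52], [0, 0.15, 0.6]], delta_rot=[[0, 0, 0], [0, 0, 0], [0, 0, 0], [0, 0, 0], [0, 0, 0]], claw=[0.7, 0.7, 0.7, 0.7, 0.7])

```text
t: 17.88
eef_pos: [462.1, -309.8, 166.9]
tcp_rot: [3.14, 0.004, 1.569]
ft_force: [0.3, 0.0, -1.5]
opening: 0.421
grip_force: 30.0
```

Emit:
arm_command(delta_pos=[[0.04, 0.14, 0], [0.08, 0.28, 0], [0.12, 0.42, 0], [0.16, 0.56, 0], [0.2, 0.7, 0]], delta_rot=[[0.07, 0, 0], [0.14, 0, 0], [0.21, 0, 0], [0.28, 0, 0], [0.35, 0, 0]], claw=[0.7, 0.7, 0.7, 0.7, 0.7])

```text
t: 18.3
eef_pos: [512.1, -131.7, 164.3]
tcp_rot: [-3.141, -0.554, 1.571]
ft_force: [1.2, 0.4, -3.6]
opening: 0.419
grip_force: 30.0
```

Emit:
arm_command(delta_pos=[[0.04, 0.12, 0], [0.09, 0.24, 0], [0.127, 0.358, -0.04], [0.127, 0.358, -0.1], [0.127, 0.358, -0.151]], delta_rot=[[0.039, 0, 0], [0.039, 0, 0], [0.039, 0, 0], [0.039, 0, 0], [0.039, 0, 0]], claw=[0.7, 0.7, 0.7, 0.7, 0.7])

```text
t: 18.72
eef_pos: [543.2, -42.1, 125.1]
tcp_rot: [-3.139, -0.61, 1.573]
ft_force: [0.7, -0.7, -1.6]
opening: 0.419
grip_force: 30.0
```

Emit:
arm_command(delta_pos=[[0, 0, 0], [0, 0, 0], [0, 0, 0], [0, 0, 0], [0, 0, 0]], delta_rot=[[0, 0, 0], [0, 0, 0], [0, 0, 0], [0, 0, 0], [0, 0, 0]], claw=[0.7, 0.7, 0.7, 0.7, 0.7])

```text
t: 19.13
eef_pos: [543.4, -44.2, 126.4]
tcp_rot: [-3.141, -0.61, 1.571]
ft_force: [0.7, -1.1, -1.2]
opening: 0.415
grip_force: 30.0
```

Emit:
arm_command(delta_pos=[[0, 0.018, -0.026], [0, 0.037, -0.052], [0, 0.055, -0.079], [0, 0.074, -0.105], [0, 0.092, -0.131]], delta_rot=[[0, 0, 0], [0, 0, 0], [0, 0, 0], [0, 0, 0], [0, 0, 0]], claw=[0.7, 0.7, 0.7, 0.7, 0.7])

```text
t: 19.55
eef_pos: [543.0, -19.8, 92.2]
tcp_rot: [-3.139, -0.611, 1.57]
ft_force: [0.1, -0.4, -1.0]
opening: 0.421
grip_force: 30.0
```

Emit:
arm_command(delta_pos=[[0, 0.005, -0.007], [0, 0.009, -0.013], [0, 0.014, -0.02], [0, 0.018, -0.026], [0, 0.021, -0.03]], delta_rot=[[0, 0, 0], [0, 0, 0], [0, 0, 0], [0, 0, 0], [0, 0, 0]], claw=[0.7, 0.7, 0.7, 0.7, 0.7])

```text
t: 19.97
eef_pos: [543.3, -15.2, 85.6]
tcp_rot: [-3.14, -0.61, 1.571]
ft_force: [0.5, 0.6, -0.7]
opening: 0.418
grip_force: 30.0
```

It passed over the shoulder with no force, so this is the wide one. Continuing down to the flange.

Emit:
arm_command(delta_pos=[[0, 0.008, -0.012], [0, 0.016, -0.024], [0, 0.025, -0.035], [0, 0.033, -0.047], [0, 0.041, -0.059]], delta_rot=[[0, 0, 0], [0, 0, 0], [0, 0, 0], [0, 0, 0], [0, 0, 0]], claw=[0.7, 0.7, 0.7, 0.7, 0.7])

```text
t: 20.38
eef_pos: [543.2, -4.8, 70.5]
tcp_rot: [-3.139, -0.61, 1.571]
ft_force: [0.7, -0.3, -2.0]
opening: 0.416
grip_force: 30.0
```

Emit:
arm_command(delta_pos=[[0, 0.002, -0.003], [0, 0.004, -0.006], [0, 0.006, -0.009], [0, 0.008, -0.012], [0, 0.01, -0.0145]], delta_rot=[[0, 0, 0], [0, 0, 0], [0, 0, 0], [0, 0, 0], [0, 0, 0]], claw=[0.7, 0.7, 0.7, 0.7, 0.7])

```text
t: 20.8
eef_pos: [543.3, -3.4, 68.3]
tcp_rot: [-3.141, -0.61, 1.572]
ft_force: [-9.6, -15.3, 21.8]
opening: 0.42
grip_force: 30.0
```

Emit:
arm_command(delta_pos=[[0, 0, 0], [0, 0, 0], [0, 0, 0], [0, 0, 0], [0, 0, 0]], delta_rot=[[0, 0, 0], [0, 0, 0], [0, 0, 0], [0, 0, 0], [0, 0, 0]], claw=[0.5, 0.5, 0.5, 0.5, 0.5])

```text
t: 21.22
eef_pos: [543.3, -2.4, 67.2]
tcp_rot: [-3.139, -0.61, 1.571]
ft_force: [0.5, 0.3, 0.2]
opening: 0.501
grip_force: 0.0
```

```bash
python3 - <<'E'
from h import *
snap("side","g2.png",(235,130,315,220),6)
E
```

```text
(no output)
```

View pics/g2.png

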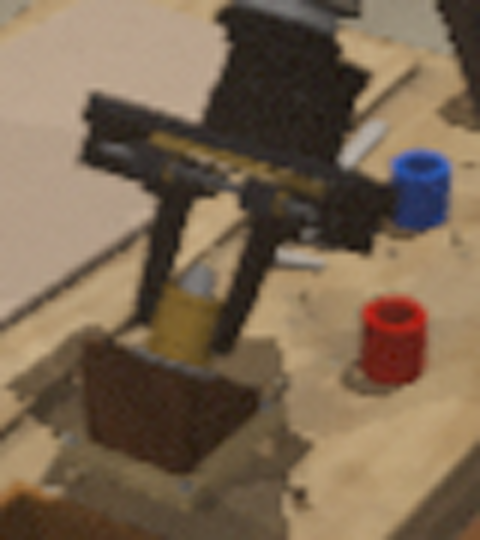

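The wide bush sits on the flange at (185,325) with the pin nose showing through its top. Next I regrip it, pull it off and take it to the box.

Emit:
arm_command(delta_pos=[[0, 0, 0], [0, 0, 0], [0, 0, 0], [0, 0, 0], [0, -0.01, 0.015]], delta_rot=[[0, 0, 0], [0, 0, 0], [0, 0, 0], [0, 0, 0], [0, 0, 0]], claw=[0.6, 0.7, 0.7, 0.7, 0.7])

```text
t: 21.68
eef_pos: [542.9, -4.7, 70.6]
tcp_rot: [-3.138, -0.611, 1.57]
ft_force: [-0.2, 0.3, -1.5]
opening: 0.419
grip_force: 30.0
```

Emit:
arm_command(delta_pos=[[0, -0.03, 0.043], [0, -0.07, 0.1], [0, -0.12, 0.171], [0, -0.17, 0.243], [0, -0.21, 0.3]], delta_rot=[[0, 0, 0], [0, 0, 0], [0, 0, 0], [0, 0, 0], [0, 0, 0]], claw=[0.7, 0.7, 0.7, 0.7, 0.7])

```text
t: 22.1
eef_pos: [543.3, -59.1, 148.0]
tcp_rot: [-3.141, -0.609, 1.571]
ft_force: [0.9, -0.4, -1.5]
opening: 0.418
grip_force: 30.0
```

Emit:
arm_command(delta_pos=[[0, 0, 0.14], [0, 0, 0.2], [0, 0.1, 0.2], [0, 0.24, 0.2], [0, 0.38, 0.2]], delta_rot=[[0, 0, 0], [0, 0, 0], [-0.07, 0, 0], [-0.14, 0, 0], [-0.21, 0, 0]], claw=[0.7, 0.7, 0.7, 0.7, 0.7])

```text
t: 22.52
eef_pos: [543.8, 36.4, 197.6]
tcp_rot: [3.139, -0.275, 1.568]
ft_force: [1.6, 0.5, -1.9]
opening: 0.42
grip_force: 30.0
```

Emit:
arm_command(delta_pos=[[-0.02, 0.12, 0], [-0.05, 0.24, 0], [-0.08, 0.36, 0], [-0.11, 0.48, 0], [-0.149, 0.57, 0]], delta_rot=[[-0.07, 0, 0], [-0.14, 0, 0], [-0.188, 0, 0], [-0.188, 0, 0], [-0.188, 0, 0]], claw=[0.7, 0.7, 0.7, 0.7, 0.7])

```text
t: 22.93
eef_pos: [505.5, 182.3, 197.1]
tcp_rot: [-3.141, 0.016, 1.572]
ft_force: [-0.5, -0.0, -1.7]
opening: 0.423
grip_force: 30.0
```

Emit:
arm_command(delta_pos=[[0, 0, -0.12], [0, 0, -0.26], [0, 0, -0.4], [0, 0, -0.54], [0, 0, -0.62]], delta_rot=[[0.009, 0, 0], [0.009, 0, 0], [0.009, 0, 0], [0.009, 0, 0], [0.009, 0, 0]], claw=[0.7, 0.7, 0.7, 0.7, 0.7])

```text
t: 23.35
eef_pos: [505.2, 179.2, 38.8]
tcp_rot: [-3.137, 0.002, 1.57]
ft_force: [1.2, 0.5, -1.4]
opening: 0.416
grip_force: 30.0
```

Emit:
arm_command(delta_pos=[[0, 0, -0.014], [0, 0, -0.028], [0, 0, -0.042], [0, 0, -0.056], [0, 0, -0.068]], delta_rot=[[0, 0, 0], [0, 0, 0], [0, 0, 0], [0, 0, 0], [0, 0, 0]], claw=[0.7, 0.7, 0.7, 0.7, 0.7])

```text
t: 23.77
eef_pos: [506.7, 180.0, 25.0]
tcp_rot: [3.141, 0.0, 1.571]
ft_force: [-0.2, -0.0, -0.7]
opening: 0.421
grip_force: 30.0
```

Emit:
arm_command(delta_pos=[[0, 0, -0.004], [0, 0, -0.008], [0, 0, -0.012], [0, 0, -0.015], [0, 0, -0.015]], delta_rot=[[0, 0, 0], [0, 0, 0], [0, 0, 0], [0, 0, 0], [0, 0, 0]], claw=[0.7, 0.7, 0.7, 0.7, 0.7])

```text
t: 24.18
eef_pos: [506.0, 180.0, 20.2]
tcp_rot: [-3.14, 0.001, 1.571]
ft_force: [-1.9, 0.6, -1.7]
opening: 0.418
grip_force: 30.0
```

Emit:
arm_command(delta_pos=[[0, 0, -0.003], [0, 0, -0.006], [0, 0, -0.008], [0, 0, -0.008], [0, 0, -0.008]], delta_rot=[[0, 0, 0], [0, 0, 0], [0, 0, 0], [0, 0, 0], [0, 0, 0]], claw=[0.7, 0.7, 0.7, 0.7, 0.7])

```text
t: 24.6
eef_pos: [506.2, 180.0, 19.7]
tcp_rot: [-3.141, 0.0, 1.571]
ft_force: [-4.4, -1.5, 19.7]
opening: 0.421
grip_force: 30.0
```

Contact. Releasing and lifting away.

Emit:
arm_command(delta_pos=[[0, 0, 0.004], [0, 0, 0.004], [0, 0, 0.004], [0, 0, 0.06], [0, 0, 0.2]], delta_rot=[[0, 0, 0], [0, 0, 0], [0, 0, 0], [0, 0, 0], [0, 0, 0]], claw=[0.45, 0.45, 0.45, 0.45, 0.45])

```text
t: 25.02
eef_pos: [504.3, 179.5, 65.4]
tcp_rot: [-3.133, 0.002, 1.571]
ft_force: [0.6, 1.0, 0.0]
opening: 0.547
grip_force: 0.0
```

Emit:
arm_command(delta_pos=[[0, -0.0, 0.14], [0, -0.05, 0.28], [0, -0.15, 0.4], [0, -0.28, 0.5], [0, -0.4, 0.55]], delta_rot=[[0, 0, 0], [0, 0, 0], [0, 0, 0], [0, 0, 0], [0, 0, 0]], claw=[0.45, 0.45, 0.45, 0.45, 0.45])

```text
t: 25.43
eef_pos: [506.5, 79.1, 208.7]
tcp_rot: [3.14, 0.001, 1.572]
ft_force: [0.1, -0.3, -1.0]
opening: 0.55
grip_force: 0.0
```

Emit:
arm_command(delta_pos=[[0, -0.14, 0], [0, -0.28, 0], [0, -0.42, 0], [0, -0.56, 0], [0, -0.6, 0]], delta_rot=[[0, 0, 0], [0, 0, 0], [0, 0, 0], [0, 0, 0], [0, 0, 0]], claw=[0.45, 0.45, 0.45, 0.45, 0.45])

```text
t: 25.85
eef_pos: [505.9, -73.7, 205.6]
tcp_rot: [-3.14, 0.001, 1.568]
ft_force: [-0.3, -0.6, -0.2]
opening: 0.549
grip_force: 0.0
```

```bash
python3 - <<'E'
from h import *
th=np.linspace(0,6.3,40)
for n in("side","top"):
  im=cv2.resize(read_camera(n),None,fx=4,fy=4,interpolation=cv2.INTER_CUBIC);h=cv2.cvtColor(im,cv2.COLOR_RGB2HSV)
  for b in((543.5,322.9,3),(506.2,180,8)):
    q=np.array([(proj(n,[b[0]+20*np.cos(t),b[1]+20*np.sin(t),z])+.5)*4 for z in(b[2],b[2]+40) for t in th]).astype(np.int32)
    m=np.zeros(im.shape[:2],np.uint8);cv2.fillConvexPoly(m,cv2.convexHull(q),1)
    # dilated ring vs inside: mean colour
    r=cv2.dilate(m,np.ones((17,17)))-m
    print(n,b,"in",cv2.mean(h,m)[:3],"ring",cv2.mean(h,r)[:3])
    x0,y0=q.min(0)-16;x1,y1=q.max(0)+16
    k=(h[y0:y1,x0:x1,0]>19)&(h[y0:y1,x0:x1,0]<30)&(h[y0:y1,x0:x1,1]>150);ys,xs=np.nonzero(k)
    print("  proj",q.min(0),q.max(0),"mask 2-98%",np.percentile(xs,[2,98])+x0,np.percentile(ys,[2,98])+y0)
print(state()["eef_pos"])
E
```

```text
side (543.5, 322.9, 3) in (19.94804197594062, 160.17762989506014, 123.8264653186588) ring (24.156451612903226, 20.84516129032258, 139.30443548387098)
  proj [789 962] [ 849 1039] mask 2-98% [795. 841.] [ 969. 1033.]
side (506.2, 180, 8) in (19.011443661971832, 168.07629107981222, 88.80399061032864) ring (14.58173076923077, 157.74388111888112, 75.0034965034965)
  proj [947 872] [1000  944] mask 2-98% [951. 995.] [879. 940.]
top (543.5, 322.9, 3) in (18.158645276292336, 118.2655971479501, 160.6577540106952) ring (16.5777027027027, 30.11261261261261, 188.41047297297297)Traceback (most recent call last):
  File "<stdin>", line 13, in <module>
    return _quantile_unchecked(
        a, q, axis, out, overwrite_input, method, keepdims, weights)
    return _ureduce(a,
                    func=_quantile_ureduce_func,
    ...<5 lines>...
                    overwrite_input=overwrite_input,
                    method=method)
    r = func(a, **kwargs)
    result = _quantile(arr,
                       quantiles=q,
    ...<2 lines>...
                       out=out,
                       weights=wgt)
    previous = arr[previous_indexes]
               ~~~^^^^^^^^^^^^^^^^^^
IndexError: index 0 is out of bounds for axis 0 with size 0
```

Both bushes show in the side camera where an upright bush should be: the mask extents match the projections in the dish and in the box. Handing in.

```bash
python3 -c "
from cell import *
print(job_done())"
```

```text
the job is handed in; nothing more can be done
None
```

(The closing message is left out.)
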